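# Hang the long probe through both guides of the dip stand

## Task

Take the long measuring probe by its handle out of the white holder and thread it from above through the upper and then the lower bushing of the dip stand, until its tip hangs inside the dish on the stand's foot, below the rim but clear of the bottom. Finish while holding it there still, upright and spanning both bushings: do not let go of it, and never let it touch or shift the dish. Leave the short probe standing in the holder and the things around as they are.

Things in the scene. Friction and masses are not known exactly. Their poses are not given: they have to be found in the camera images.
- probe: The long probe, loose (about 60 g): a steel rod of 8 mm diameter and 125 mm length with a conical point (last 5 mm), topped by a round grey handle 18 mm in diameter and 60 mm tall; 185 mm long in all. Origin at the point of the tip, z axis along the rod towards the handle. At the start it stands tip down in one of the two holes of the holder, almost upright (lean under 0.03 rad).
- probe_grip (a point): Centre of the long probe's handle, 155 mm above its tip on its axis; grasp here. The handle reaches 30 mm up and 30 mm down from this point. About 162 mm above the worktop at the start.
- short_probe: The short probe, alike but with a rod of only 70 mm (130 mm long in all), in the other hole of the holder. Leave it there. Origin at its tip, z axis up.
- probe_holder: Fixed white block, 50 mm (its x) x 124 mm (its y) x 55 mm high. Two upright round holes, 9 mm wide and 48 mm deep, at y = -40 and +40 mm; either may hold the long probe. Origin at the centre of the underside, on the worktop. It may stand left or right of the dip stand.
- dip_stand: Fixed stand: a foot plate 116 x 100 x 10 mm (from x = -45 to +71 mm in its frame), a round post 136 mm high at x = +50 mm, and two arms reaching from the post to two bushings one right above the other. Origin on the bushings' common upright axis, at the underside of the foot on the worktop; z up.
- upper_bushing (a point): Centre of the upper bushing's mouth, at its top, 125 mm above the worktop. Brass bushing 14 mm high, upright bore 11 mm wide, mouth flared to 19 mm over the top 5 mm, outside 27 mm at the most. z up.
- lower_bushing (a point): Centre of the lower bushing's mouth, at its top, 78 mm above the worktop, right below the upper one; the same shape (its lower end is 64 mm above the worktop).
- dish: Loose open white round dish, 62 mm wide at the rim, 30 mm high, inner floor 5 mm above its underside. Origin at the centre of its underside, 10 mm above the worktop on the foot plate, within 5 mm of the bushings' axis; so its floor is 15 mm and its rim 40 mm above the worktop.
- tip_waste: Loose open beaker with used tips, 72 mm wide and 97 mm high, a bystander. Origin at the centre of its underside.
- reagent_a: Loose small reagent bottle, 26 mm wide and 52 mm high, a bystander. Origin at the centre of its underside.
Not all that is in view belongs to the job. What is shaped like the short_probe but yellow is not meant.

How it is judged:
On the way, in this order (a step that is already met when the one before it is completed fails the run):
1. the long probe's tip is inside or just under the upper bushing, entered from above, and not yet in the lower one (horizontal distance between probe and upper_bushing below 0.007 m and z of probe in the frame of upper_bushing between -0.045 and -0.004 m and z of probe_grip in the frame of upper_bushing above 0.09 m and angle between probe_grip's own z axis and vertical below 0.12 rad), for 0.1 s.
2. the long probe's tip has come out under the lower bushing, the rod still in the upper one (horizontal distance between probe and lower_bushing below 0.008 m and z of probe in the frame of lower_bushing below -0.016 m and z of probe_grip in the frame of upper_bushing above 0 m and horizontal distance between probe_grip and upper_bushing below 0.01 m), for 0.1 s.
At the end, for the whole second after the job is handed in: Fingers hold the long probe (over 1 N), still and upright within 0.06 rad, the rod through both bushings, tip in the dish: 2 mm or more below the rim, 2.5 mm or more over the floor, not touching. Dish moved under 10 mm, short probe under 15 mm, bystanders under 20 mm (horizontal distance between probe and lower_bushing below 0.008 m and horizontal distance between probe_grip and upper_bushing below 0.01 m and angle between probe_grip's own z axis and vertical below 0.06 rad and z of probe in the frame of dish between 0.0075 and 0.028 m and horizontal distance between probe and dish below 0.022 m and contact force between probe and dish below 0.05 N and contact force between the fingers and probe above 1 N and linear speed of probe below 0.02 m/s and distance of dish from where it was at the start of the episode below 0.01 m and angle between each of dish, short_probe's own z axis and vertical below 0.2 rad and distance of short_probe from where it was at the start of the episode below 0.015 m and distance of each of tip_waste, reagent_a from where it was at the start of the episode below 0.02 m); the arm keeps its last pose, push and grip.
It fails at once if the long probe touches the dish (contact force between probe and dish above 0.2 N).
It fails at once if the dish is shifted by more than 10 mm (distance of dish from where it was at the start of the episode above 0.01 m).
It fails at once if the short probe is taken out or knocked (distance of short_probe from where it was at the start of the episode above 0.015 m).
It fails at once if a bystander is shifted (distance of any of tip_waste, reagent_a from where it was at the start of the episode above 0.02 m).
It also fails if it takes over 45 s, if anything falls off the work surface, if the arm or the gripper's body presses on something with over 40 N, if the wrist force passes 120 N, or if a joint passes its speed limit or range.

## Robot

A 6-joint arm with a two-finger parallel gripper is mounted at the origin on the work surface; the furniture and walls round the work are solid. World frame = base frame: x ahead of the robot, y to its left, z up, the work surface at z = 0. Lengths are in m, angles in rad, forces in N, time in s.
With the tool pointing down it reaches from about 0.4 to 0.925 m from the base axis. Payload 3.4 kg.
Tool frame: the origin (TCP) lies midway between the tips of the shut fingers; the grasp point (between the pads) lies 19 mm behind it (manip.grasp_offset is the distance from the TCP to the grasp point, in m); z points along the fingers, y is the line along which they close (so a half turn about z gives the same grasp; the last joint's range is limited). The gripper opens to 85 mm and grips with 20 to 120 N. Pads are 22 mm wide; open, the fingers measure 114 mm over their backs; the gripper's body (76 mm by 85 mm) begins 54 mm behind the grasp point. The pads swing forward as they close: fully open they stand 13 mm farther back than shut.
Start: joints at [1.198, 0.307, 1.506, -0, 1.328, -0.073], TCP at [0.169, 0.55, 0.2] pointing down, gripper open.
Joint ranges: [-3.12, 3.12], [-1.05, 2.28], [0.14, 2.33], [-1.42, 4.57], [0.1, 2.73], [-2.68, 2.68]. Speed limits (rad/s): [2.57, 2.57, 3.14, 3.14, 3.14, 3.14].

## Interface

Orientations are given as a unit quaternion [x, y, z, w].
In Python, from rig import manip gives the robot as it stands.
- The arm moves only by the shell command python3 -m pendant 'ROWS'. ROWS is text: rows parted by semicolons, each of 7 numbers parted by spaces: the shift along the tool's x, y, z in m, then the turn, a rotation vector about the tool's x, y, z in degrees, then the closure, from 0 (fully open) to 1 (shut). A call has 1 to 8 rows; each row is the pose to reach, as a shift and turn from the pose commanded when the call began, along the tool's axes at that moment; what a row does not reach only later rows make up. A row lasts 1/8 s, in which the tool goes at most 62.5 mm and 10.7 degrees, less where a joint would pass 70% of its speed; a pose out of reach is approached as far as the arm can. A call with a gripper value outside its range is refused whole. The fingers move at their own pace and stop on an object; the grip force is fixed at half the most. Time passes only in rows, so rows that repeat a pose let the fingers close. It gives the time, the measured TCP pose, the force, the opening and the grip force at its end, in the units of the state.
- manip.get_obs(): the state, without advancing time (a new reading comes with each control period).
- manip.capture(name): name is "scene" or "top" or "wrist"; returns the picture (480x640x3 uint8, red, green, blue); there is no depth.
- manip.camera_info(name): a dict with "fovy" (degrees; the focal length in pixels is half the picture's height over the tangent of half this angle, whatever the lens; pixels are square), "cx", "cy" (the principal point, pixels), "rvec" (rotation vector, rad) and "tvec" (3), from world to camera coordinates, as OpenCV has them; the wrist camera has in their place "tool_from_camera" (4x4, takes a point from camera to tool coordinates, whose origin is the TCP and whose axes are the flange's). Camera axes: x right, y down, z forward; pixel columns grow to the right and rows downward; lengths in m; the calibration is good to about 2 mm. A picture is of the moment at which its call begins: read the wrist's pose just before it. camera_info takes no time and is no camera call.
- manip.finish_job(): hands the job in; it is judged then, once.
Trained networks look in the newest picture that a camera, given by its name, has taken for a name from the list of things; names that differ only in an ending like _2 or _b are one class to them, and where a whole thing is asked for, a point or a joint stands for the part that bears it (a point fixed in the world has none). Each returns a list of dicts, best first, with "score" (0 to 1); they miss things now and then, are a little off and sometimes report something else, mostly with a low value. They report only what shows in the picture. A call takes as long as a camera call. They do not tell look-alikes from the thing itself.
- manip.silhouettes(camera, query): "mask" (480x640 bool, what is visible of it).
- manip.tip_of(camera, query): "at" ([x, y, z] in m, in world coordinates, good to about 4 mm: a listed point, or the origin of a listed thing).
The state is a dict: "clock": time; "joints": joint angles; "dq": joint speeds; "tau": joint torques, N m; "tool_pos": TCP position; "tcp_rot": TCP orientation; "ft_force": force on the tool from outside, world axes, zero at the start; "moment": the same for the moment, N m; "gripper_width": opening from 0.0 (shut) to 1.0 (fully open); "finger_force": force on a finger pad.
Only numpy, scipy, OpenCV 4.12 (cv2) and the standard library are available. Lean on these libraries where they do the work, as an engineer would, in place of code of your own. Each camera call takes 0.05 s, during which the arm holds its last target. There are 200 camera calls.

## Working session

There is one attempt and no reset: what is moved stays moved. The work goes in short steps, Python scripts to look and compute and a shell command to move; the robot and the scene stay as the last step left them, time stands still between calls to the robot, and variables do not carry over. Pictures are saved under pics/ and viewed, at most 10 in all, crops included, and the job is handed in when it is done.

```bash
mkdir -p pics; ls; cat > h.py <<'E'
import numpy as np, cv2
from rig import manip
from scipy.spatial.transform import Rotation as R
def cam(n):
    i=manip.camera_info(n); f=240/np.tan(np.radians(i['fovy'])/2)
    K=np.array([[f,0,i['cx']],[0,f,i['cy']],[0,0,1.]])
    if 'rvec' in i: Rm=R.from_rotvec(np.ravel(i['rvec'])).as_matrix(); t=np.ravel(i['tvec'])
    else:
        o=manip.get_obs(); T=np.eye(4); T[:3,:3]=R.from_quat(o['tcp_rot']).as_matrix(); T[:3,3]=o['tool_pos']
        M=np.linalg.inv(T@np.array(i['tool_from_camera'])); Rm=M[:3,:3]; t=M[:3,3]
    return K,Rm,t
def proj(c,p):
    K,Rm,t=c; q=(Rm@np.atleast_2d(p).T).T+t; q=q@K.T; return q[:,:2]/q[:,2:]
def onz(c,uv,z):
    K,Rm,t=c; d=Rm.T@np.linalg.inv(K)@np.array([uv[0],uv[1],1.]); o=-Rm.T@t; return o+d*(z-o[2])/d[2]
def ray(c,uv):
    K,Rm,t=c; d=Rm.T@np.linalg.inv(K)@np.array([uv[0],uv[1],1.]); return -Rm.T@t,d/np.linalg.norm(d)
def tri(l):
    A=0;b=0
    for c,uv in l:
        o,d=ray(c,uv); P=np.eye(3)-np.outer(d,d); A=A+P; b=b+P@o
    return np.linalg.solve(A,b)
E
python3 - <<'E'
from h import *
o=manip.get_obs(); print({k:np.round(v,3) for k,v in o.items()}, manip.grasp_offset)
for n in('scene','top'):
    im=manip.capture(n); cv2.imwrite(f'pics/{n}0.png',im[:,:,::-1])
    c=cam(n); print(n,'campos',-c[1].T@c[2])
    for q in('probe','probe_grip','short_probe','probe_holder','upper_bushing','lower_bushing','dish','tip_waste','reagent_a'):
        print(q,[(np.round(r['at'],3),round(r['score'],2),np.round(proj(c,r['at'])[0])) for r in manip.tip_of(n,q)[:3]])
E
```

```text
pics
{'clock': np.float64(0.0), 'joints': array([ 1.199,  0.308,  1.508, -0.   ,  1.328, -0.074]), 'dq': array([ 0.001,  0.   , -0.   ,  0.001,  0.001,  0.001]), 'tau': array([ 1.0000e-03, -4.5755e+01, -2.5191e+01,  0.0000e+00,  1.3000e-02,
        0.0000e+00]), 'tool_pos': array([0.169, 0.549, 0.199]), 'tcp_rot': array([ 0.149,  0.989, -0.001, -0.   ]), 'ft_force': array([-0.426,  0.009,  0.091]), 'moment': array([-0.018, -0.035,  0.002]), 'finger_force': np.float64(0.0), 'gripper_width': np.float64(1.0)} 0.0187
scene campos [-0.1744871  -0.53943905  0.49331696]
probe []
probe_grip [(array([0.426, 0.157, 0.131]), 0.69, array([203., 208.])), (array([ 0.457, -0.157,  0.163]), 0.66, array([344., 225.]))]
short_probe [(array([ 0.499, -0.003, -0.003]), 0.8, array([289., 274.])), (array([ 0.439, -0.002,  0.001]), 0.53, array([270., 284.]))]
probe_holder [(array([ 0.453, -0.114, -0.002]), 0.9, array([320., 300.]))]
upper_bushing [(array([0.426, 0.155, 0.128]), 0.56, array([204., 209.]))]
lower_bushing [(array([0.429, 0.153, 0.081]), 0.82, array([208., 231.]))]
dish [(array([0.425, 0.153, 0
[... 428 characters left out ...]
array([288., 261.])), (array([0.521, 0.013, 0.01 ]), 0.69, array([277., 230.])), (array([ 0.443, -0.072,  0.004]), 0.56, array([312., 258.]))]
probe_holder [(array([ 0.45 , -0.113, -0.001]), 0.9, array([329., 255.]))]
upper_bushing [(array([0.425, 0.155, 0.129]), 0.62, array([213., 264.]))]
lower_bushing [(array([0.426, 0.153, 0.079]), 0.67, array([218., 267.])), (array([ 0.422,  0.154, -0.003]), 0.65, array([224., 274.]))]
dish [(array([0.425, 0.158, 0.01 ]), 0.93, array([222., 272.]))]
tip_waste [(array([ 0.364, -0.33 ,  0.002]), 0.95, array([417., 282.]))]
reagent_a [(array([ 0.547, -0.322,  0.003]), 0.49, array([405., 212.])), (array([ 0.421,  0.156, -0.   ]), 0.17, array([223., 274.]))]
```

View pics/scene0.png

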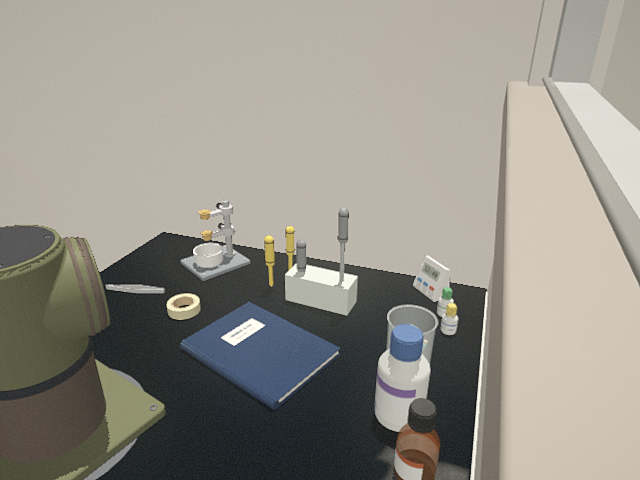

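View pics/top0.png

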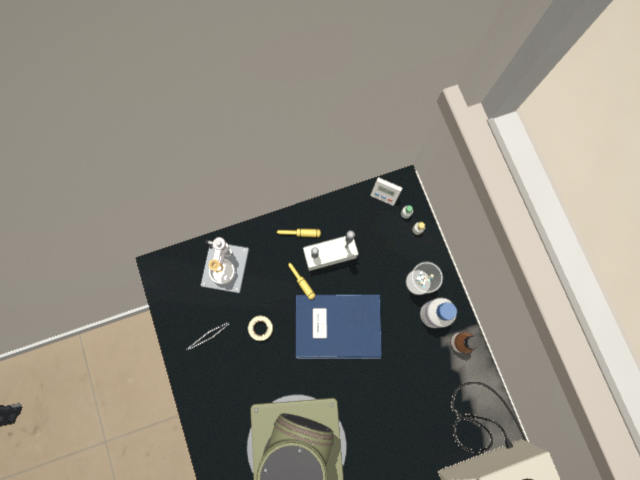

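```bash
cat >> h.py <<'E'
def go(pts,yaw=0,frm=None):
    """print tool-frame shifts/turn from present pose to world TCP points, tool down with tool y along world y turned by yaw deg"""
    o=manip.get_obs(); Rt=R.from_quat(o['tcp_rot']); Rd=R.from_euler('z',yaw,degrees=True)*R.from_quat([0,1,0,0])
    for p in np.atleast_2d(pts):
        print('pos',np.round(o['tool_pos'],4),'row', np.round(Rt.inv().apply(p-o['tool_pos']),4), np.round((Rt.inv()*Rd).as_rotvec(degrees=True),2))
E
python3 - <<'E'
from h import *
print(np.round(manip.camera_info('wrist')['tool_from_camera'],3),manip.camera_info('wrist')['fovy'])
go([[.42,.35,.33],[.46,.1,.36],[.456,-.155,.36]])
# where are wrist camera offsets in world with yaw 0
E
```

```text
[[-0.001 -0.955 -0.297  0.075]
 [ 1.    -0.001  0.     0.001]
 [-0.    -0.297  0.955 -0.173]
 [ 0.     0.     0.     1.   ]] 60.1340052972934
pos [0.1693 0.5495 0.2001] row [-0.2983 -0.1169 -0.1299] [  0.     0.   -17.12]
pos [0.1693 0.5495 0.2001] row [-0.4102 -0.344  -0.1599] [  0.     0.   -17.12]
pos [0.1693 0.5495 0.2001] row [-0.4814 -0.5889 -0.1599] [  0.     0.   -17.12]
```

```bash
python3 -m pendant '-0.15 -0.06 -0.12 0 0 -9 0; -0.298 -0.117 -0.14 0 0 -17.1 0; -0.298 -0.117 -0.14 0 0 -17.1 0;-0.298 -0.117 -0.14 0 0 -17.1 0;-0.298 -0.117 -0.14 0 0 -17.1 0;-0.298 -0.117 -0.14 0 0 -17.1 0;-0.298 -0.117 -0.14 0 0 -17.1 0'; python3 - <<'E'
from h import *
go([[.43,.155,.36]])
E
```

```text
clock: 1.88
tool_pos: [0.4223, 0.3487, 0.3414]
tcp_rot: [0.002, 1.0, 0.001, 0.001]
ft_force: [-0.1, 0.7, -0.3]
gripper_width: 1.003
finger_force: 0.0
pos [0.4223 0.3487 0.3414] row [-0.0087 -0.1937 -0.0188] [ 0.07  0.16 -0.26]
```

```bash
python3 -m pendant '-0.008 -0.194 -0.02 0 0 0 0;-0.008 -0.194 -0.02 0 0 0 0;-0.008 -0.194 -0.02 0 0 0 0;-0.008 -0.194 -0.02 0 0 0 0;-0.008 -0.194 -0.02 0 0 0 0;-0.008 -0.194 -0.02 0 0 0 0'; python3 - <<'E'
from h import *
c=cam('wrist'); im=manip.capture('wrist'); cv2.imwrite('pics/w_stand.png',im[:,:,::-1])
for q in('upper_bushing','lower_bushing','dish'):
    print(q,[(np.round(r['at'],4),round(r['score'],2),np.round(proj(c,r['at'])[0])) for r in manip.tip_of('wrist',q)[:3]])
go([[.45,-.155,.36]])
E
```

```text
clock: 2.62
tool_pos: [0.4272, 0.1575, 0.3597]
tcp_rot: [-0.001, 1.0, 0.0, -0.0]
ft_force: [0.3, 0.5, -0.9]
gripper_width: 1.002
finger_force: 0.0
upper_bushing [(array([0.4248, 0.1575, 0.1228]), 0.78, array([328., 183.]))]
lower_bushing [(array([0.4231, 0.1553, 0.0796]), 0.6, array([326., 174.]))]
dish [(array([0.427 , 0.1541, 0.0105]), 0.95, array([325., 169.]))]
pos [0.4274 0.1571 0.3597] row [-2.200e-02 -3.122e-01 -3.000e-04] [ 0.   -0.04  0.1 ]
```

View pics/w_stand.png

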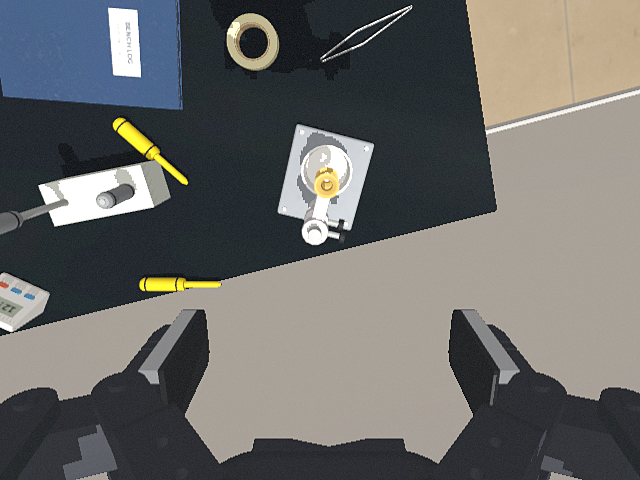

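```bash
python3 - <<'E'
from h import *
im=cv2.imread('pics/w_stand.png'); c=cam('wrist')
cv2.imwrite('pics/crop1.png',cv2.resize(im[140:250,260:390],None,fx=5,fy=5,interpolation=cv2.INTER_CUBIC))
for z in(.125,): print(onz(c,(326.5,184),z), proj(c,[[.425,.156,.125],[.425,.156,.078],[.425,.156,.04]]))
E
python3 -m pendant '-0.022 -0.3122 0 0 0 0 0;-0.022 -0.3122 0 0 0 0 0;-0.022 -0.3122 0 0 0 0 0;-0.022 -0.3122 0 0 0 0 0;-0.022 -0.3122 0 0 0 0 0;-0.022 -0.3122 0 0 0 0 0;-0.022 -0.3122 0 0 0 0 0'; python3 - <<'E'
from h import *
c=cam('wrist'); im=manip.capture('wrist'); cv2.imwrite('pics/w_hold.png',im[:,:,::-1])
for q in('probe','probe_grip','short_probe','probe_holder'):
    print(q,[(np.round(r['at'],4),round(r['score'],2),np.round(proj(c,r['at'])[0])) for r in manip.tip_of('wrist',q)[:3]])
crop=im[80:300,200:440,::-1]; cv2.imwrite('pics/crop2.png',cv2.resize(crop,None,fx=2.5,fy=2.5))
print(manip.get_obs()['tool_pos'])
E
```

```text
[0.42584586 0.15554056 0.125     ] [[326.96277776 183.15452458]
 [327.08593298 175.67178306]
 [327.16909121 170.61920374]]
clock: 3.7
tool_pos: [0.4495, -0.1558, 0.3597]
tcp_rot: [0.0, 1.0, 0.001, -0.0]
ft_force: [-0.8, -0.0, -0.5]
gripper_width: 0.999
finger_force: 0.0
probe [(array([ 0.4593, -0.1534,  0.0071]), 0.95, array([330., 176.])), (array([ 0.4573, -0.1585,  0.1638]), 0.47, array([325., 202.])), (array([ 0.4511, -0.078 ,  0.0091]), 0.47, array([389., 170.]))]
probe_grip [(array([ 0.4613, -0.1548,  0.1604]), 0.55, array([329., 205.]))]
short_probe [(array([ 0.4442, -0.0204,  0.009 ]), 0.92, array([435., 165.])), (array([ 0.4479, -0.0771,  0.0062]), 0.6, array([390., 167.])), (array([0.5836, 0.0126, 0.0093]), 0.56, array([452., 268.]))]
probe_holder [(array([ 0.4473, -0.1144, -0.0017]), 0.74, array([360., 166.]))]
[ 0.44957001 -0.15473848  0.36033242]
```

View pics/crop1.png

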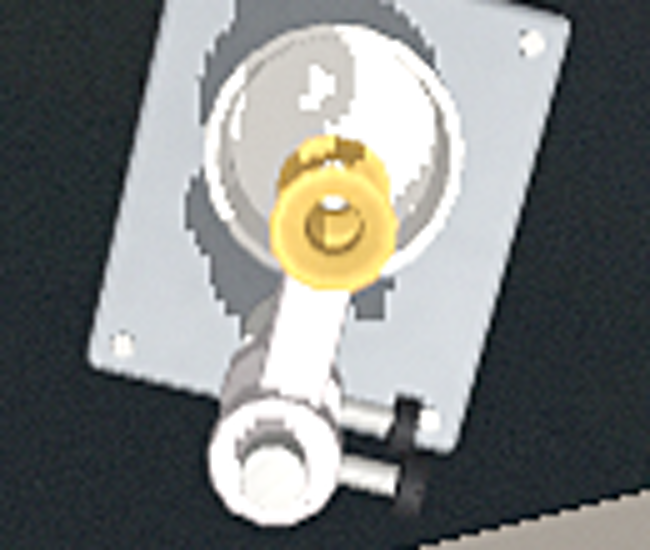

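View pics/crop2.png

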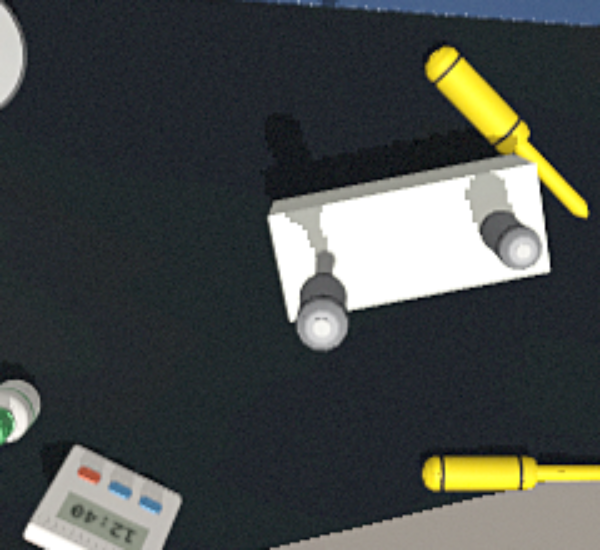

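Candidates: the tall grey probe at scene (344,225) / wrist (329,210) is my pick. The others are the short grey one at scene (301,252) / wrist (408,178) and the yellow ones lying at scene (270,260) and (290,243). The close crop confirms the pick: a thin rod shows between handle and holder.

```bash
python3 - <<'E'
from h import *
c=cam('wrist')
p=onz(c,(328.8,210),.19); print('handle top',p)
ct,cs=cam('top'),cam('scene')
for n,cc in(('top',ct),('scene',cs),('wrist',c)):
    print(n,[ (np.round(r['at'],4),round(r['score'],2)) for q in ('probe_grip',) for r in manip.tip_of(n,q)[:2]])
# tops via scene: gray handle top at scene
ms=[m for m in manip.silhouettes('wrist','probe')[:3]]
for m in ms:
    ys,xs=np.nonzero(m['mask']); print(m['score'],xs.min(),xs.max(),ys.min(),ys.max())
ms=[m for m in manip.silhouettes('scene','probe')[:3]]
for m in ms:
    ys,xs=np.nonzero(m['mask']); print('scene',m['score'],xs.min(),xs.max(),ys.min(),ys.max(), [round(xs[ys==y].mean(),1) for y in (215,225,235) if (ys==y).any()])
print(proj(cs,[[*p[:2],.192],[*p[:2],.162],[*p[:2],.132]]))
go([[p[0],p[1],.36],[p[0],p[1],.145]])
E
```

```text
handle top [ 0.4590177  -0.15409127  0.19      ]
top [(array([ 0.4436, -0.0731,  0.0077]), 0.75), (array([ 0.458 , -0.1536,  0.1661]), 0.62)]
scene [(array([0.4265, 0.1572, 0.1307]), 0.69), (array([ 0.4573, -0.157 ,  0.1632]), 0.66)]
wrist [(array([ 0.4613, -0.1548,  0.1604]), 0.55)]
0.98 318 338 181 219
scene 0.89 337 348 208 281 [np.float64(343.0), np.float64(342.0), np.float64(342.5)]
[[343.1104507  208.82630964]
 [342.57844124 225.15074371]
 [342.06347242 240.95229483]]
pos [ 0.4495 -0.1557  0.3602] row [-0.0095  0.0016  0.0003] [-0.01  0.02  0.04]
pos [ 0.4495 -0.1557  0.3602] row [-0.0094  0.0016  0.2153] [-0.01  0.02  0.04]
```

```bash
python3 -m pendant '-0.0095 0.0013 0 0 0 0 0;-0.0095 0.0013 0.05 0 0 0 0;-0.0095 0.0013 0.10 0 0 0 0;-0.0095 0.0013 0.15 0 0 0 0;-0.0095 0.0013 0.19 0 0 0 0;-0.0095 0.0013 0.215 0 0 0 0;-0.0095 0.0013 0.215 0 0 0 0;-0.0095 0.0013 0.215 0 0 0 0.3'; python3 -m pendant '0 0 0 0 0 0 0.8;0 0 0 0 0 0 0.9;0 0 0 0 0 0 1;0 0 0 0 0 0 1;0 0 0 0 0 0 1;0 0 0 0 0 0 1'
```

```text
clock: 5.2
tool_pos: [0.4602, -0.1553, 0.146]
tcp_rot: [0.0, 1.0, -0.0, 0.001]
ft_force: [0.1, -0.1, 0.8]
gripper_width: 0.819
finger_force: 0.0
clock: 5.95
tool_pos: [0.4596, -0.1552, 0.1457]
tcp_rot: [0.0, 1.0, -0.0, 0.001]
ft_force: [-0.4, 0.3, 6.3]
gripper_width: 0.174
finger_force: 58.7
```

```bash
python3 -m pendant '0 0 -0.01 0 0 0 1;0 0 -0.03 0 0 0 1;0 0 -0.06 0 0 0 1;0 0 -0.09 0 0 0 1;0 0 -0.12 0 0 0 1;0 0 -0.155 0 0 0 1;0 0 -0.155 0 0 0 1'; python3 - <<'E'
from h import *
go([[.4257,.1557,.305]])
for n in ('scene','top','wrist'):
    im=manip.capture(n); cv2.imwrite(f'pics/{n}_lift.png',im[:,:,::-1]); c=cam(n)
    print(n,[(q,np.round(r['at'],4),round(r['score'],2)) for q in('probe','probe_grip') for r in manip.tip_of(n,q)[:2]])
a=cv2.imread('pics/scene_lift.png')[120:340,230:450]; b=cv2.imread('pics/wrist_lift.png')[120:340,210:430]
cv2.imwrite('pics/lift.png',cv2.resize(np.hstack([a,b]),None,fx=1.8,fy=1.8))
E
```

```text
clock: 6.82
tool_pos: [0.4605, -0.1556, 0.303]
tcp_rot: [0.0, 1.0, -0.001, 0.003]
ft_force: [0.4, -0.3, -1.1]
gripper_width: 0.174
finger_force: 58.8
pos [ 0.4605 -0.1556  0.303 ] row [ 0.0349  0.3113 -0.003 ] [-0.14  0.3  -0.02]
scene [('probe', array([ 0.461 , -0.1527,  0.1674]), 0.69), ('probe_grip', array([ 0.4582, -0.1568,  0.3184]), 0.59)]
top [('probe', array([ 0.4565, -0.1535,  0.1598]), 0.43), ('probe_grip', array([ 0.4579, -0.1543,  0.3136]), 0.49)]
wrist [('probe', array([ 0.4578, -0.1529,  0.1588]), 0.87), ('probe', array([ 0.3642, -0.3282,  0.0009]), 0.35), ('probe_grip', array([ 0.4536, -0.1555,  0.3115]), 0.84)]
```

View pics/lift.png

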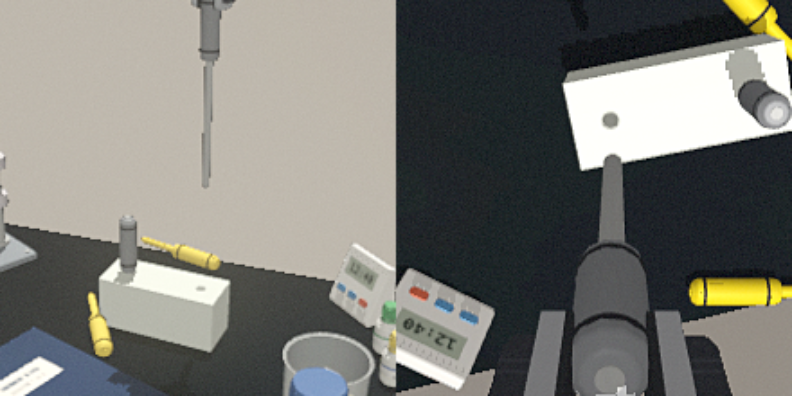

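```bash
python3 - <<'E'
from h import *
cw,cs=cam('wrist'),cam('scene')
uw=(330.6,206.7);us=(343.9,223.9)
t=tri([(cw,uw),(cs,us)]); print('tip',t, proj(cw,t),proj(cs,t)); o=manip.get_obs()
for z in(.157,.160,.165): print(onz(cw,uw,z))
for top in([t[0],t[1]],): print('vertical top in scene',proj(cs,[*top,t[2]+.155]),proj(cw,[*top,t[2]+.155]))
print('seen scene grip px', (210/1.8+230,30/1.8+120), 'line')
E
python3 -m pendant '0.004 0.04 0 0 0 0 1;0.008 0.09 0 0 0 0 1;0.014 0.14 0 0 0 0 1;0.02 0.19 0 0 0 0 1;0.026 0.24 0 0 0 0 1;0.031 0.28 0 0 0 0 1;0.034 0.305 0 0 0 0 1;0.0349 0.3113 0 0 0 0 1'
python3 -m pendant '0 0 0 0 0 0 1;0 0 0 0 0 0 1';python3 - <<'E'
from h import *
P={}
for n in ('scene','top','wrist'):
    im=manip.capture(n); P[n]=im; cv2.imwrite(f'pics/{n}_ov.png',im[:,:,::-1])
a=P['scene'][130:280,150:260,::-1]; b=P['wrist'][120:270,260:390,::-1]
f=lambda x:cv2.resize(x,None,fx=3.3,fy=3.3,interpolation=cv2.INTER_CUBIC)
cv2.imwrite('pics/ov.png',np.hstack([f(a),f(b)]))
print(manip.get_obs()['tool_pos'])
E
```

```text
tip [ 0.45779597 -0.15463758  0.16464141] [[328.06456705 208.48647881]] [[342.51525612 224.04819374]]
[ 0.45819186 -0.15265631  0.157     ]
[ 0.45748947 -0.15267523  0.16      ]
[ 0.45631883 -0.15270676  0.165     ]
vertical top in scene [[345.4710173  133.07207399]] [[328.20319214 297.41326757]]
seen scene grip px (346.66666666666663, 136.66666666666666) line
clock: 8.28
tool_pos: [0.4238, 0.1576, 0.2998]
tcp_rot: [-0.001, 1.0, -0.0, -0.0]
ft_force: [0.1, -0.8, -0.8]
gripper_width: 0.178
finger_force: 58.8
clock: 8.52
tool_pos: [0.4243, 0.1554, 0.3]
tcp_rot: [0.001, 1.0, -0.0, -0.0]
ft_force: [-0.4, -0.2, -0.0]
gripper_width: 0.174
finger_force: 58.8
[0.4243665  0.15552887 0.30010763]
```

View pics/ov.png

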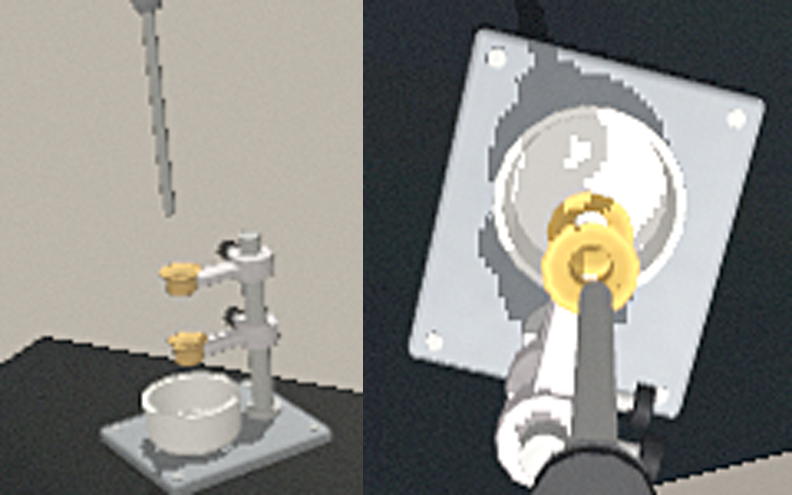

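```bash
python3 - <<'E'
from h import *
cw,cs=cam('wrist'),cam('scene')
tip=tri([(cw,(330.9,205.8)),(cs,(201.5,195.2))]); b=tri([(cw,(329.2,200.9)),(cs,(204.8,210.9))])
print('tip',tip,'bush',b)
for n,p in(('tip',tip),('b',b)): print(n,proj(cw,p),proj(cs,p))
print('bush@.125',onz(cw,(329.2,200.9),.125),onz(cs,(204.8,210.9),.125)); print('tip@.157',onz(cw,(330.9,205.8),.159),onz(cs,(201.5,195.2),.159))
# rod edges: scanlines in scene and wrist for axis
s=cv2.imread('pics/scene_ov.png').astype(int)
for z in(0,.03,.06,.09,.12):
    q=proj(cs,[tip[0],tip[1],.158+z])[0]; q2=proj(cw,[tip[0],tip[1],.158+z])[0]
    r=int(round(q[1])); row=s[r,180:215].mean(1); bg=np.median(row); w=np.clip(bg-row-8,0,None)
    wi=cv2.imread('pics/wrist_ov.png').astype(int)
    print(z,'pred scene',q,'meas x',(w*np.arange(180,215)).sum()/max(w.sum(),1),'pred wrist',q2, 'row',wi[int(q2[1]),310:352].mean(1).astype(int).tolist())
E
```

```text
tip [0.42433258 0.15702623 0.15862072] bush [0.42790266 0.15591039 0.12395273]
tip [[330.01337987 207.01899584]] [[200.92324621 195.36069633]]
b [[328.56799542 201.76913316]] [[204.35339636 211.02442906]]
bush@.125 [0.42690829 0.15645463 0.125     ] [0.42718053 0.1536947  0.125     ]
tip@.157 [0.42327325 0.15771538 0.159     ] [0.42495276 0.15598436 0.159     ]
0 pred scene [200.95476945 195.6533115 ] meas x 0.0 pred wrist [330.01030248 206.83527299] row [129, 126, 132, 174, 194, 205, 222, 212, 202, 197, 196, 195, 195, 193, 184, 167, 141, 122, 120, 123, 125, 126, 127, 139, 180, 187, 186, 144, 191, 199, 203, 210, 207, 250, 232, 214, 215, 217, 217, 218, 219, 221]
0.03 pred scene [199.41017171 181.31555002] meas x 200.06235011990407 pred wrist [330.17318542 216.55954175] row [157, 165, 160, 158, 159, 162, 158, 238, 255, 255, 255, 255, 255, 255, 255, 95, 118, 129, 131, 131, 131, 129, 135, 130, 127, 119, 133, 130, 129, 125, 231, 220, 218, 220, 218, 218, 218, 219, 220, 219, 222, 221]
0.06 pred scene [197.82136185 166.56738864] meas x 197.77681159420288 pred wrist [330.37112162 228.37652432] row [189, 185, 182, 166, 234, 255, 255, 255, 255, 255, 255, 255, 255, 255, 172, 111, 128, 129, 128, 130, 130, 133, 132, 131, 126, 120, 185, 228, 221, 221, 222, 222, 222, 222, 221, 221, 221, 221, 222, 222, 220, 221]
0.09 pred scene [196.18641404 151.39095077] meas x 196.31454005934714 pred wrist [330.61679095 243.04322039] row [255, 255, 255, 255, 255, 255, 255, 255, 255, 255, 255, 255, 255, 168, 118, 127, 132, 132, 133, 132, 131, 130, 134, 133, 130, 125, 125, 219, 242, 251, 213, 218, 27, 86, 84, 82, 76, 72, 209, 236, 227, 228]
0.12 pred scene [194.50328895 135.76730627] meas x 194.8717948717949 pred wrist [330.92982735 261.73179636] row [251, 253, 255, 253, 127, 12, 57, 98, 99, 109, 103, 106, 109, 105, 105, 105, 102, 107, 106, 103, 107, 104, 104, 105, 104, 104, 106, 102, 108, 107, 99, 80, 26, 27, 73, 95, 86, 97, 102, 82, 36, 35]
```

```bash
python3 -m pendant '-0.003 -0.0016 0 0 0 0 1;-0.003 -0.0016 0.012 0 0 0 1;-0.003 -0.0016 0.024 0 0 0 1;-0.003 -0.0016 0.028 0 0 0 1;-0.003 -0.0016 0.028 0 0 0 1;-0.003 -0.0016 0.028 0 0 0 1';python3 - <<'E'
from h import *
P={}
for n in ('scene','wrist'):
    im=manip.capture(n); P[n]=im; cv2.imwrite(f'pics/{n}_ov2.png',im[:,:,::-1])
a=P['scene'][165:245,180:240,::-1]; b=P['wrist'][160:240,295:365,::-1]
f=lambda x:cv2.resize(x,None,fx=6,fy=6,interpolation=cv2.INTER_CUBIC)
cv2.imwrite('pics/ov2.png',np.hstack([f(a),f(b)]))
E
```

```text
clock: 9.43
tool_pos: [0.4274, 0.1549, 0.2723]
tcp_rot: [0.0, 1.0, 0.0, 0.0]
ft_force: [-0.1, -0.2, -0.8]
gripper_width: 0.171
finger_force: 58.8
```

View pics/ov2.png

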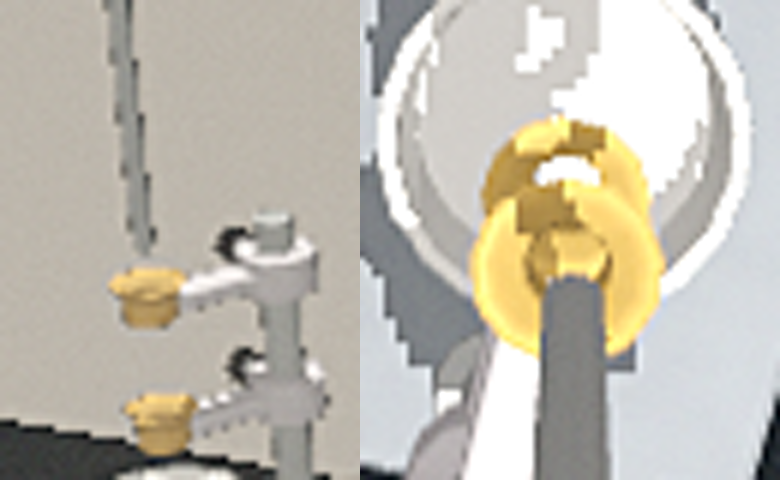

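```bash
python3 - <<'E'
from h import *
cw,cs=cam('wrist'),cam('scene')
W=lambda x,y:((x-360)/6+295-.4,y/6+160-.4); S=lambda x,y:(x/6+180-.4,y/6+165-.4)
tw,ts=W(573,274),S(148,252); bw,bs=W(566.5,261),S(149,279)
print(tri([(cw,tw),(cs,ts)]),tri([(cw,bw),(cs,bs)]))
for z in(.130,.133): print('w',onz(cw,bw,.125)-onz(cw,tw,z),'s',onz(cs,bs,.125)-onz(cs,ts,z))
print(manip.get_obs()['tool_pos'])
E
```

```text
[0.42679528 0.1556952  0.1335833 ] [0.42662159 0.15531507 0.12413897]
w [-0.00059111 -0.00083466 -0.005     ] s [-0.00839812 -0.00875218 -0.005     ]
w [ 0.00010847 -0.00082072 -0.008     ] s [-0.00337031 -0.00295806 -0.008     ]
[0.4274893  0.15493951 0.27250851]
```

```bash
python3 -m pendant '0 -0.0007 0.003 0 0 0 1;0 -0.0007 0.008 0 0 0 1;0 -0.0007 0.013 0 0 0 1;0 -0.0007 0.018 0 0 0 1;0 -0.0007 0.023 0 0 0 1;0 -0.0007 0.026 0 0 0 1;0 -0.0007 0.026 0 0 0 1;0 -0.0007 0.026 0 0 0 1'
```

```text
clock: 10.52
tool_pos: [0.4273, 0.1541, 0.2463]
tcp_rot: [0.0, 1.0, 0.0, 0.0]
ft_force: [0.2, 0.4, -0.9]
gripper_width: 0.174
finger_force: 58.8
```

```bash
python3 -m pendant '0 0 0.006 0 0 0 1;0 0 0.012 0 0 0 1;0 0 0.018 0 0 0 1;0 0 0.021 0 0 0 1;0 0 0.021 0 0 0 1;0 0 0.021 0 0 0 1';python3 - <<'E'
from h import *
P={}
for n in ('scene','wrist'):
    im=manip.capture(n); P[n]=im; cv2.imwrite(f'pics/{n}_ov3.png',im[:,:,::-1])
a=P['scene'][175:275,175:250,::-1]; b=P['wrist'][140:240,290:370,::-1]
f=lambda x:cv2.resize(x,None,fx=5,fy=5,interpolation=cv2.INTER_CUBIC)
cv2.imwrite('pics/ov3.png',np.hstack([f(a),f(b)]))
E
```

```text
clock: 11.28
tool_pos: [0.4273, 0.1541, 0.2252]
tcp_rot: [0.0, 1.0, 0.0, 0.0]
ft_force: [-0.4, -0.4, -0.8]
gripper_width: 0.179
finger_force: 58.8
```

View pics/ov3.png

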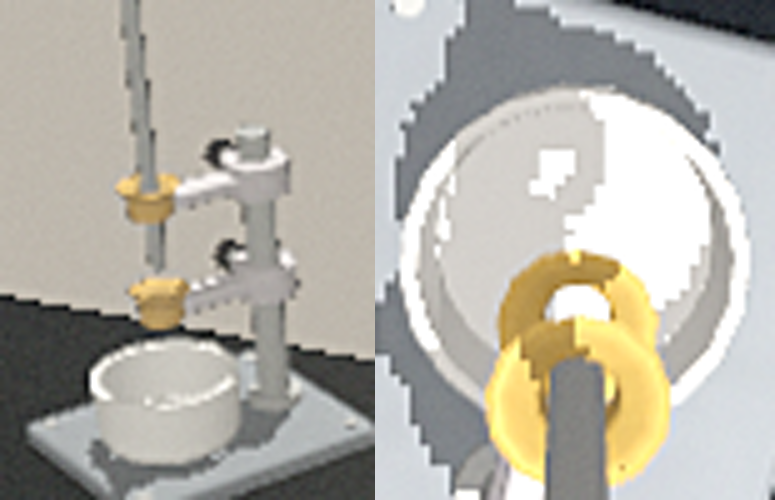

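```bash
python3 - <<'E'
from h import *
cs=cam('scene')
for z in (.08,.083,.086,.089): print(z,proj(cs,[.427,.1545,z]))
E
python3 -m pendant '0 0 0.005 0 0 0 1;0 0 0.009 0 0 0 1;0 0 0.013 0 0 0 1;0 0 0.017 0 0 0 1;0 0 0.021 0 0 0 1;0 0 0.025 0 0 0 1;0 0 0.03 0 0 0 1;0 0 0.03 0 0 0 1'
```

```text
0.08 [[206.58927018 230.98714118]]
0.083 [[206.44974764 229.6692195 ]]
0.086 [[206.30984963 228.34775126]]
0.089 [[206.16957465 227.02272213]]
clock: 12.38
tool_pos: [0.4268, 0.154, 0.1946]
tcp_rot: [0.0, 1.0, -0.0, -0.001]
ft_force: [0.4, -0.3, 0.0]
gripper_width: 0.175
finger_force: 58.8
```

```bash
python3 -m pendant '0 0 0.005 0 0 0 1;0 0 0.010 0 0 0 1;0 0 0.015 0 0 0 1;0 0 0.020 0 0 0 1;0 0 0.024 0 0 0 1;0 0 0.027 0 0 0 1;0 0 0.027 0 0 0 1;0 0 0.027 0 0 0 1';python3 - <<'E'
from h import *
P={}
for n in ('scene','wrist'):
    im=manip.capture(n); P[n]=im; cv2.imwrite(f'pics/{n}_ov4.png',im[:,:,::-1])
a=P['scene'][155:275,170:250,::-1]; b=P['wrist'][130:250,280:360,::-1]
f=lambda x:cv2.resize(x,None,fx=4.8,fy=4.8,interpolation=cv2.INTER_CUBIC)
cv2.imwrite('pics/ov4.png',np.hstack([f(a),f(b)]))
cs=cam('scene');t=manip.get_obs()['tool_pos'];print(t,proj(cs,[[t[0],t[1],z] for z in (.182,.152,.064,.04)]))
E
```

```text
clock: 13.38
tool_pos: [0.4273, 0.1541, 0.1682]
tcp_rot: [0.0, 1.0, 0.0, 0.0]
ft_force: [-0.1, -0.1, -0.5]
gripper_width: 0.168
finger_force: 58.8
[0.42734512 0.15413344 0.16829433] [[201.88537615 184.08746355]
 [203.39021832 198.33631681]
 [207.57310479 237.94268655]
 [208.65774947 248.21282869]]
```

View pics/ov4.png

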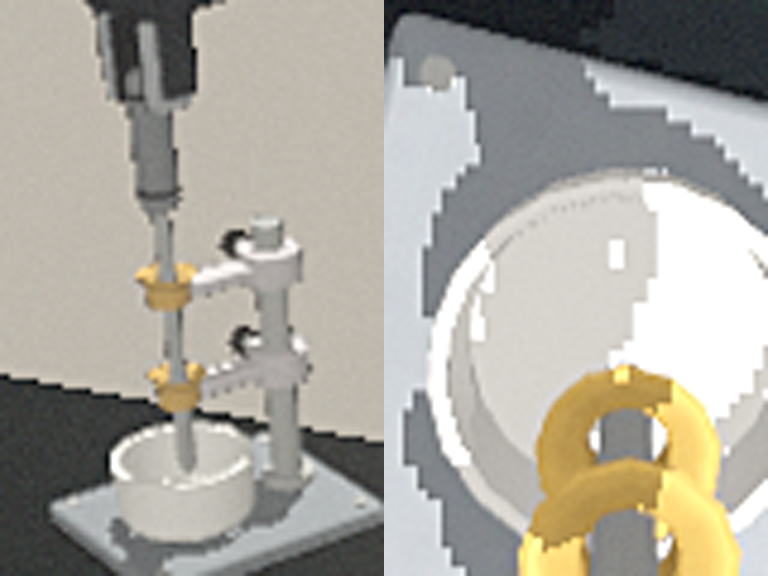

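The tip shows in the dish at scene (209,253), which puts it at about z 28 mm. The rod is centred in both bushings and no force is felt, so I'm handing in.

```bash
python3 -c "
from rig import manip
print(manip.finish_job())"
```

```text
the job is handed in; nothing more can be done
None
```

I handed the job in at about 13.5 s with the long probe held upright through both bushings, its tip by my image estimate about 28 mm above the worktop (roughly 12 mm below the dish rim and 13 mm above its floor) and no contact force felt; no verdict was returned.

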